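Bring the stage pointer opposite the wax block

ROBOT

A 6-joint arm with a two-finger parallel gripper is mounted at the origin on the work surface. World frame = base frame: x ahead of the robot, y to its left, z up, the work surface at z = 0. Lengths are in m, angles in rad, forces in N, time in s.
With the tool pointing down it reaches from about 0.3 to 0.875 m from the base axis. Payload 6.4 kg.
Tool frame: the origin (TCP) lies midway between the tips of the shut fingers; the grasp point (between the pads) lies 19 mm behind it (ctrl.tcp_to_grasp is the distance from the TCP to the grasp point, in m); z points along the fingers, y is the direction in which the jaws open and shut (so a half turn about z gives the same grasp; the last joint's range is limited). The gripper opens to 85 mm and grips with 20 to 120 N. Pads are 22 mm wide; open, the fingers measure 114 mm over their backs; the gripper's body (76 mm by 85 mm) begins 54 mm behind the grasp point. The pads swing forward as they close: fully open they stand 13 mm farther back than shut.
Start: joints at [1.094, 0.181, 1.607, -0, 1.354, -0.206], TCP at [0.154, 0.554, 0.203] pointing down, gripper open.
Joint ranges: [-2.99, 2.99], [-0.89, 2.07], [0.3, 2.58], [-1.14, 4.28], [0, 2.63], [-3.12, 3.12]. Speed limits (rad/s): [2.57, 2.57, 3.01, 3.14, 3.14, 3.14].

INTERFACE

Orientations are given as a unit quaternion [w, x, y, z].
In Python, from bench import monitor, imaging, order, spotter, ctrl gives the robot as it stands.
- The arm moves only by the shell command python3 -m pendant 'ROWS'. ROWS is JSON, a list that holds one entry, the list of rows, each a list of 5 numbers: the shift along the world's x, y, z in mm, then the turn about the world's z in degrees, then the finger opening in mm, from 0 to 85.4. A call has 1 to 8 rows; each row shifts and turns the commanded pose from where the row before left it; what a row does not reach is not made up. A row lasts 1/8 s, in which the tool goes at most 62.5 mm and 10.7 degrees, less where a joint would pass 70% of its speed; a pose out of reach is approached as far as the arm can. A call with a gripper value outside its range is refused whole. The fingers move at their own pace and stop on an object; the grip force is fixed at half the most. Time passes only in rows, so rows that do not move let the fingers close. It gives the time, the measured TCP pose, the force and the opening at its end, in the units of the state.
- monitor.get_obs(): the state, without advancing time (a new reading comes with each control period).
- imaging.camera(name): name is "scene" or "top" or "wrist"; returns a dict with "img" (420x560x3 uint8, red, green, blue), "vfov" (degrees; the focal length in pixels is half the picture's height over the tangent of half this angle, whatever the lens; pixels are square), "cx", "cy" (the principal point, pixels), "distortion" ([k1, k2, p1, p2, k3] as OpenCV has them; the pictures are not rectified), "origin" and "orientation" of the camera in the world. Camera axes: x right, y down, z forward; pixel columns grow to the right and rows downward; lengths in m; the calibration is good to about 2 mm. A picture is of the moment at which its call begins. There is no depth.
- order.hand_in(): hands the job in, once; it reports no verdict.
Trained networks look in the newest picture that a camera, given by its name, has taken for a name from the list of things; names that differ only in an ending like _2 or _b are one class to them, and where a whole thing is asked for, a point or a joint stands for the part that bears it (a point fixed in the world has none). Each returns a list of dicts, best first, with "confidence" (0 to 1); they miss things now and then, are a little off and sometimes report something else, mostly with a low value. They report only what shows in the picture. A call takes as long as a camera call.
- spotter.recognise(camera, thing): "at" ([x, y, z] in m, in the coordinates of the camera as it stood for that picture, good to about 4 mm: the middle of the surface that is visible of it).
- spotter.tip_of(camera, thing): "at" ([x, y, z] in m, in the coordinates of the camera as it stood for that picture, good to about 4 mm: a listed point, or the origin of a listed thing).
The state is a dict: "time_s": time; "q": joint angles; "dq": joint speeds; "joint_efforts": joint torques, N m; "eef_pos": TCP position; "eef_rot": TCP orientation; "wrist_force": force on the tool from outside, world axes, zero at the start; "torque": the same for the moment, N m; "opening": opening from 0.0 (shut) to 1.0 (fully open).
Only numpy, scipy, OpenCV 4.12 (cv2) and the standard library are available. Lean on these libraries where they do the work, as an engineer would, in place of code of your own. Each camera call takes 0.05 s, during which the arm holds its last target. There are 200 camera calls.

TASK

On the block-alignment stage, turn the black bar knob on the sliding carriage until the carriage's pointer stands opposite the middle of the wax block held in its clamp, then let go of the knob. The neighbouring clamp is empty: do not set the pointer to that one.

Things in the scene. Friction and masses are not known exactly. Their poses are not given: they have to be found in the camera images.
- knob: Black bar knob on top of the carriage: steel disc 48 mm across, 8 mm high, carrying an upright bar 44 long, 16 thick, top 47 mm above the origin. Origin: on the axis under the disc, 83 mm above the bench; z up, x along the bar, y across it. Pinch the bar from above 33 mm over the origin; nothing near is higher than 14 mm over it. At the start its y axis points along the slide, to the robot's left.
- carriage (a joint): Travel of the aluminium carriage along its slide in m: 0 at the start, + to the robot's left, limits +-0.058. Geared to the knob, which rides on it: anticlockwise seen from above moves carriage and knob left, clockwise right, 40 mm per radian, so the knob's axis shifts sideways as it turns and must be followed. 0.7 to 1.2 rad are needed. Turning takes about 0.2 N m; it stays where left.
- pointer (a point): Tip of the thin black pointer, 5 mm wide, that sticks out of the carriage's far side towards the clamps, 100 mm from the knob's axis and 78 mm above the bench; it moves with the carriage. Axes: y along the slide to the robot's left, x away from the robot to the clamps, z up; they do not turn with the knob.
- wax_clamp: Fixed aluminium clamp, 36 x 42 mm, 56 mm high, on the far ledge, holding an ivory wax block 27 mm wide that stands 15 mm above its two jaws. Origin: middle of its underside, 22 mm above the bench; y along the slide, z up; the block's middle is at y = 0. It is 28 to 48 mm left or right of the pointer's start; a like clamp with nothing in it stands on the other side.

How it is judged:
On the way:
1. the carriage has moved at least 6 mm while the fingers are on the knob (distance of pointer from where it was at the start of the episode above 0.006 m and contact force between the fingers and knob above 0.5 N), for 0.05 s.
At the end, for the whole second after the job is handed in: The pointer stands within 10 mm, measured along the slide, of the middle of the wax block, and the carriage and its knob are at rest (y of pointer in the frame of wax_clamp between -0.01 and 0.01 m and linear speed of knob below 0.01 m/s); the robot touches nothing.
It also fails if it takes over 38 s, if anything falls off the work surface, if the arm or the gripper's body presses on something with over 40 N, if the wrist force passes 120 N, or if a joint passes its speed limit or range.

## Working session

There is one attempt and no reset: what is moved stays moved. The work goes in short steps, Python scripts to look and compute and a shell command to move; the robot and the scene stay as the last step left them, time stands still between calls to the robot, and variables do not carry over. Pictures are saved under pics/ and viewed, about 8 in all and at most 12, crops included, and the job is handed in when it is done.

```bash
mkdir -p pics
cat > h.py <<'E'
import numpy as np,cv2
from scipy.spatial.transform import Rotation as R
from bench import monitor, imaging, order, spotter, ctrl
def cam(n,f=None):
    c=imaging.camera(n)
    if f: cv2.imwrite('pics/'+f,c['img'][:,:,::-1])
    return c
def world(c,p):
    o=np.array(c['orientation'])
    r=R.from_quat(o[[1,2,3,0]]) if o.size==4 else R.from_matrix(o)
    return r.apply(p)+np.array(c['origin'])
def find(n,things,f=None):
    c=cam(n,f)
    for t in things:
        for fn in (spotter.tip_of,spotter.recognise):
            try:
                for d in fn(n,t)[:2]: print(n,t,fn.__name__,round(d['confidence'],2),world(c,d['at']).round(4))
            except Exception as e: print(n,t,fn.__name__,e)
    return c
E
python3 - <<'E'
from h import *
for n in('scene','top'): find(n,['knob','pointer','wax_clamp'],n+'1.png')
o=monitor.get_obs();print(o['time_s'],o['eef_pos'],o['eef_rot'],o['opening'],ctrl.tcp_to_grasp)
cv2.imwrite('pics/both.png',cv2.resize(np.hstack([cv2.imread('pics/scene1.png'),cv2.imread('pics/top1.png')]),(800,300)))
E
```

```text
scene knob call 0.58 [0.5436 0.114  0.1057]
scene pointer call 0.74 [0.6269 0.0836 0.0764]
scene pointer call 0.63 [0.552  0.114  0.0803]
scene wax_clamp call 0.72 [0.6733 0.1206 0.026 ]
top knob call 0.74 [0.5337 0.1064 0.0788]
top knob call 0.23 [0.6706 0.1186 0.0228]
top knob call 0.75 [0.5329 0.1055 0.0988]
top pointer call 0.95 [0.6281 0.0936 0.0792]
top pointer call 0.94 [0.5403 0.1076 0.0841]
top wax_clamp call 0.74 [0.6689 0.1165 0.0207]
top wax_clamp call 0.91 [0.6566 0.1162 0.0772]
0.7 [0.15381087 0.55407355 0.2032234 ] [1.30100034e-05 1.34991343e-01 9.90846777e-01 3.19567833e-05] 1.0060269746105222 0.0187
```

View pics/top1.png

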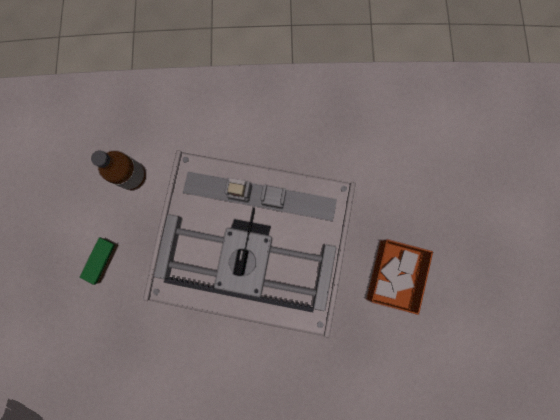

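View pics/scene1.png

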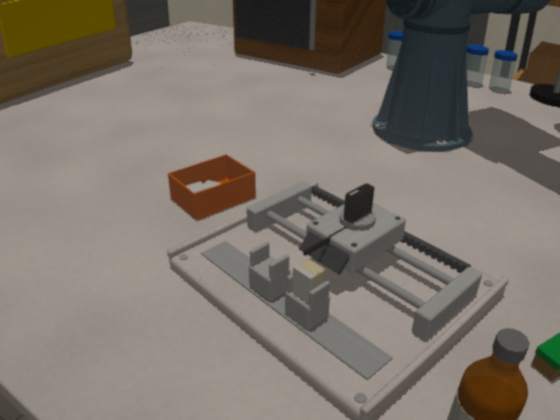

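Top view: knob at about (241,262), pointer tip (252,210), wax block (237,189), which is to the left, and the empty clamp at (273,196). I'll refine the stage angle and the offset from pixels.

```bash
cat >> h.py <<'E'
def ray(c,uv,z):
    h,w=c['img'].shape[:2]; f=h/2/np.tan(np.radians(c['vfov']/2))
    K=np.array([[f,0,c['cx']],[0,f,c['cy']],[0,0,1]])
    n=cv2.undistortPoints(np.array([[uv]],float),K,np.array(c['distortion'],float))[0,0]
    o=np.array(c['origin']); d=world(c,[n[0],n[1],1])-o
    return o+d*(z-o[2])/d[2]
E
python3 - <<'E'
from h import *
c=cam('top')
for nm,uv,z in [('TL',(180,152),.02),('TR',(353,183),.02),('BL',(148,299),.02),('BR',(328,333),.02),('ptip',(252.5,209.5),.078),('wax',(236.5,188),.093),('knobtop',(241.5,251),.13),('kb',(238.5,274),.13),('disc',(242,263),.091)]:
    print(nm,ray(c,uv,z).round(4))
cv2.imwrite('pics/crop.png',cv2.resize(c['img'][160:300,190:310,::-1],None,fx=4.2,fy=4.2,interpolation=2))
E
```

```text
TL [0.7533 0.2398 0.02  ]
TR [ 0.6813 -0.1034  0.02  ]
BL [0.4641 0.2998 0.02  ]
BR [ 0.3953 -0.044   0.02  ]
ptip [0.6261 0.0903 0.078 ]
wax [0.6633 0.1171 0.093 ]
knobtop [0.5514 0.1051 0.13  ]
kb [0.5141 0.1105 0.13  ]
disc [0.5312 0.1088 0.091 ]
```

View pics/crop.png

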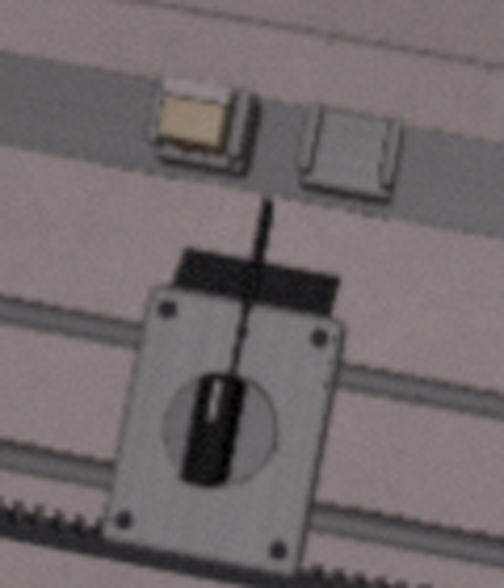

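Stage yaw is about -11.8°. The knob axis is at about (0.532, 0.1075), and the travel needed is about 36 mm to the left, roughly 51.5° anticlockwise. Approaching now.

```bash
python3 -m pendant '[[[38,-45,0,0.5,85],[38,-45,0,0.5,85],[38,-45,0,0.5,85],[38,-45,0,0.5,85],[38,-45,0,0.5,85],[38,-45,0,0.5,85],[38,-45,0,0.5,85],[38,-45,0,0.2,85]]]'
python3 -m pendant '[[[37,-43,0,0,85],[37,-43,-10,0,60],[0,0,-10,0,50],[0,0,0,0,50]]]'
python3 - <<'E'
from h import *
o=monitor.get_obs();print(o['time_s'],o['eef_pos'],o['eef_rot'],o['opening'],o['q'].round(2) if hasattr(o['q'],'round') else o['q'])
find('wrist',['knob','pointer','wax_clamp'],'w1.png')
E
```

```text
time_s: 1.75
eef_pos: [0.459, 0.1924, 0.2036]
eef_rot: [0.0, 0.103, 0.995, 0.0]
wrist_force: [-0.4, -0.3, 0.8]
opening: 1.0
time_s: 2.25
eef_pos: [0.5306, 0.1082, 0.1819]
eef_rot: [-0.001, 0.103, 0.995, 0.0]
wrist_force: [-0.9, -0.4, 0.1]
opening: 0.585
2.25 [0.53058058 0.10823679 0.18192186] [-1.49278729e-03  1.03269001e-01  9.94652342e-01  6.54894337e-05] 0.5846031950030381 [-0.02  0.13  1.71  0.    1.3  -1.38]
wrist knob call 0.87 [0.5324 0.1055 0.0835]
wrist knob call 0.73 [0.5291 0.1055 0.0999]
wrist pointer call 0.59 [0.6344 0.0856 0.0826]
wrist pointer call 0.9 [0.5283 0.1077 0.0849]
wrist pointer call 0.49 [0.6563 0.1184 0.075 ]
wrist wax_clamp call 0.82 [0.6695 0.1181 0.0218]
wrist wax_clamp call 0.57 [0.6575 0.1206 0.0772]
```

View pics/w1.png

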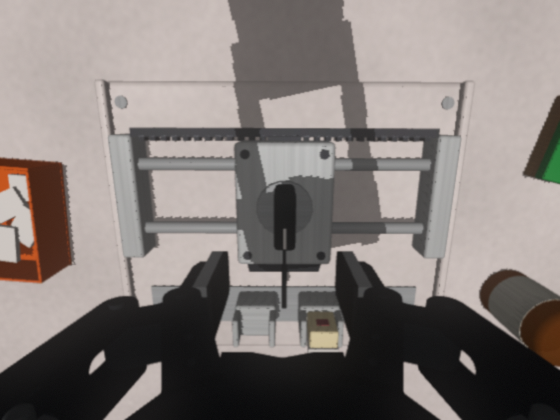

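The wrist view shows the stage square to the tool and the bar (285,215) centred between the fingers. The pointer tip is at (284,306) and the wax block at (322,338). Descending and gripping.

```bash
python3 - <<'E'
from h import *
c=cam('wrist')
s=np.array([.2045,.979])
p=ray(c,(284.5,306),.078)[:2];w=ray(c,(323,340),.093)[:2];k=ray(c,(284.5,207),.091)[:2]
print(p,w,k,(w-p)@s,(w-k)@s)
E
python3 -m pendant '[[[1,0,-30,0,50],[0,0,-25,0,50],[0,0,-20,0,50],[0,0,-9,0,50],[0,0,0,0,50]]]'
python3 -m pendant '[[[0,0,0,0,0],[0,0,0,0,0],[0,0,0,0,0],[0,0,0,0,0],[0,0,0,0,0]]]'
```

```text
[0.63280317 0.09035581] [0.6664934  0.12030347] [0.53308069 0.11079845] 0.03620840700064638 0.03658830881725948
time_s: 3.28
eef_pos: [0.5326, 0.1082, 0.099]
eef_rot: [-0.0, 0.103, 0.995, -0.0]
wrist_force: [0.7, -0.6, 0.8]
opening: 0.59
time_s: 3.9
eef_pos: [0.5338, 0.1084, 0.1005]
eef_rot: [0.001, 0.103, 0.995, 0.0]
wrist_force: [-0.9, 2.6, 5.9]
opening: 0.143
```

```bash
python3 -m pendant '[[[0.86,4.1,0,6,0],[0.86,4.1,0,6,0],[0.86,4.1,0,6,0],[0.86,4.1,0,6,0],[0,0,0,0,0]]]'
python3 - <<'E'
from h import *
find('wrist',['pointer'],'w2.png');find('top',['pointer','knob'],'t2.png')
o=monitor.get_obs();print(o['torque'],o['wrist_force'])
E
```

```text
time_s: 4.53
eef_pos: [0.5373, 0.125, 0.1005]
eef_rot: [0.001, -0.107, 0.994, 0.0]
wrist_force: [-1.2, 2.2, 5.4]
opening: 0.144
wrist pointer call 0.57 [0.5227 0.1204 0.0824]
top pointer call 0.56 [0.58   0.0875 0.0715]
[ 0.45147969  0.04370892 -0.10133515] [0.16056532 2.48119399 5.31317029]
```

```bash
python3 -m pendant '[[[1,4.8,0,7,0],[1,4.8,0,7,0],[1,4.8,0,7,0],[1,4.8,0,7,0],[0,0,0,0,0],[0,0,0,0,0]]]'
python3 - <<'E'
from h import *
cam('wrist','w3.png')
E
```

```text
time_s: 5.68
eef_pos: [0.5413, 0.1443, 0.1005]
eef_rot: [0.001, -0.344, 0.939, 0.0]
wrist_force: [-0.1, 3.6, 6.3]
opening: 0.137
```

View pics/w3.png

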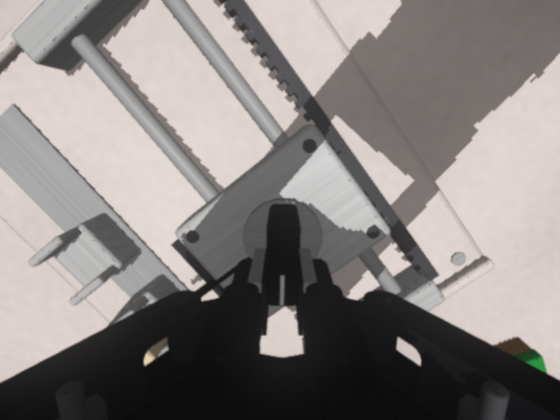

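The knob has turned 52°, the bar is still firmly gripped, and the tool moved 36.7 mm. The pointer tip is hidden in this view. Releasing, lifting and checking.

```bash
python3 -m pendant '[[[0,0,0,0,45],[0,0,0,0,45],[0,0,0,0,45],[0,0,0,0,45],[0,0,10,0,45],[0,0,30,0,45],[0,0,40,0,45],[0,0,20,0,45]]]'
python3 -m pendant '[[[-40,20,20,0,45],[-50,20,20,0,45],[-50,20,0,0,45],[-40,0,0,0,45],[0,0,0,0,45]]]'
python3 - <<'E'
from h import *
c=find('top',['pointer','wax_clamp','knob'],'t4.png')
cv2.imwrite('pics/crop4.png',cv2.resize(c['img'][160:300,190:310,::-1],None,fx=4.2,fy=4.2,interpolation=2))
E
```

```text
time_s: 6.72
eef_pos: [0.5415, 0.1438, 0.2026]
eef_rot: [0.002, -0.344, 0.939, -0.001]
wrist_force: [-0.0, 1.0, 0.1]
opening: 0.527
time_s: 7.35
eef_pos: [0.3585, 0.2041, 0.2401]
eef_rot: [0.001, -0.345, 0.939, -0.0]
wrist_force: [0.3, 0.4, -0.6]
opening: 0.526
top pointer call 0.75 [0.6375 0.1264 0.079 ]
top pointer call 0.61 [0.5472 0.1417 0.0818]
top wax_clamp call 0.76 [0.6675 0.1171 0.0182]
top wax_clamp call 0.93 [0.6586 0.1134 0.0806]
top knob call 0.84 [0.5385 0.1422 0.08  ]
top knob call 0.97 [0.5392 0.1386 0.1012]
```

View pics/crop4.png

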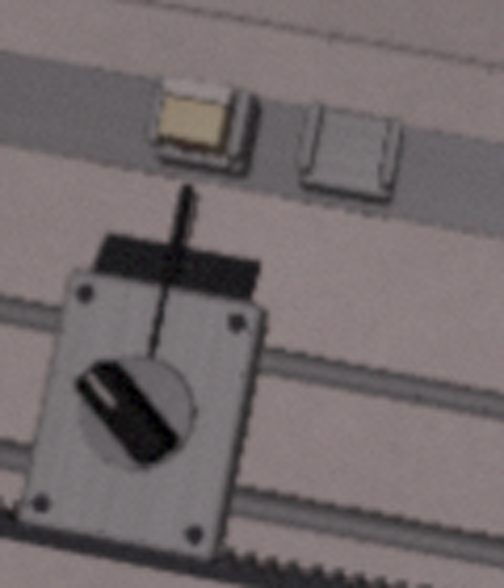

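Run:
```python
from h import *
c=cam('top');s=np.array([.2045,.979])
p=ray(c,(234.8,204.5),.078)[:2];w=ray(c,(235.7,189.3),.093)[:2]
print(p,w,(w-p)@s, c['origin'])
for a,b in(((.6375,.1264),(.6675,.1171)),((.5385,.1422),(.6675,.1171))): print((np.array(b)-a)@s)
```

```text
[0.63593139 0.12221862] [0.66100974 0.11851162] 0.0014993685635639668 [0.54092855 0.03522826 0.75570758]
-0.002969700000000011
0.0018075999999999995
```

The remaining offset is within ±3 mm and the knob is released, so I'm handing in.

```bash
python3 -c "
from bench import order,monitor
o=monitor.get_obs();print(o['time_s'],o['wrist_force']);print(order.hand_in())"
```

```text
7.75 [-0.07063578  0.3134442   0.35745842]
the job is handed in; nothing more can be done
None
```

The pointer now stands opposite the middle of the wax block, to within about 3 mm by my checks, and the job is handed in. I pinched the bar knob from above and turned it about 52° anticlockwise. The tool followed the carriage about 37 mm to the left, towards the wax clamp. I then let go, lifted and backed the arm away.

- **Pointer position:** The last top-camera check by pixel rays left the wax block 1.5 mm left of the pointer. The trained networks gave −3.0 mm from the pointer tip and +1.8 mm from the knob axis. They disagree in sign, but all are well inside ±10 mm.
- **Clearance and time:** The fingers were open and clear, and the wrist force was about 0.5 N, so the arm was in free air. The clock read about 7.8 s of the 38 s allowed.
- **Mid-turn check that failed:** Halfway through the turn the networks could not locate the pointer reliably because the gripper hid it. I relied on the tool's measured motion there.

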